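# Lock an alignment target into the sprung T-slot of a translation stage

## Task

Take the square black alignment target (the post with the flat square plate, not the round lens) out of the rack, put its T-shaped foot lengthwise through the narrow slot in the top of the translation stage, press it down against the spring and turn it a quarter turn, either way, then let the spring raise it so that the foot locks crosswise under the slot, and let go with the target upright. Feel gently for the slot, because the stage's carriage stands somewhere along its travel: never press the target on the stage harder than about 30 N. Leave everything else where it stands.

Things in the scene. Friction and masses are not known exactly. Their poses are not given: they have to be found in the camera images.
- target: Alignment target, 0.1 to 0.2 kg, standing loose in a rack pocket. Origin: centre of its foot's underside; z up. T-foot: steel bar 30 mm long (along its x), 9.5 mm wide (y), 7 mm high. Above it a round stem, 9 mm in diameter, from 7 to 30 mm over the underside, then the square plate. A half turn about z makes no difference.
- target_plate (a point): Centre of the target's black square plate, 52.5 mm above the foot's underside: plate 44 mm wide (x, parallel to the foot bar), 10 mm thick (y), from 30 to 75 mm above the underside, a bull's-eye on both faces. Grip it from above across the 10 mm.
- stage: Translation stage, fixed. Origin: on the table under the middle of the carriage's travel; z up. Black base 100 (x) by 130 (y) by 15 mm; micrometer 115 mm out on the +y side, up to 45 mm high. On it a dark steel carriage 76 by 76 mm, flat top 65 mm above the table. The carriage stands up to 12 mm either way along the stage's y: this is not measured. Friction (60 N) holds it there.
- stage_slot (a point): Nominal centre of the slot's mouth, in the carriage's top, 65 mm above the table. The slot is 35 mm long (stage x), 12 mm wide (y), 10 mm deep to its lips' undersides; under it is a chamber 40 by 40 mm. The true slot is shifted with the carriage, up to 12 mm either way along the stage's y from this point: look or feel for it. Along x it is centred here.
- stage_pad (a point): Nominal centre of the top of the spring pad that closes the slot from below, 55 mm above the table at rest. It goes down 12 mm to a hard stop and pushes back with 3 N plus 1.1 N per mm. With its underside below 48 mm above the table a foot is clear of the lips and can be turned; about 45.5 mm is best. An unturned foot is pushed up again.
- stage_groove (a point): Nominal middle of the groove's ceiling, 59 mm above the table. The groove runs along the stage's y across the lips' undersides, 15 mm wide, 4 mm deep. The spring lifts a crosswise foot into it; locked, the foot's underside is 52 mm above the table. Let it rise slowly before opening the fingers. It shifts with the carriage, along its own length.
- rack: Rack, fixed: grey block 60 (x) by 180 (y) by 40 mm high, origin at the centre of its underside. Two pockets, 55 mm either way from the middle along y, 34 mm long (y), 13 mm wide (x), 28 mm deep (floor 12 mm above the table). Target in one, round lens in the other, either way; feet along the rack's y. Lift at least 30 mm to clear.
- lens: Bystander: a round lens, ring 42 mm across on the same kind of T-foot and stem, in the rack's other pocket, its top 72 mm over its foot. Origin at its foot's underside.
- mirror_mount_a: Bystander: black mirror mount with two red adjusters on a post, 126 mm high. Origin under its foot.
- mirror_mount_b: Bystander: another such mirror mount, 126 mm high.
- ring_mount: Bystander: lens ring on a post, 124 mm high. Origin under its foot.
- beam_stop: Bystander: aluminium cylinder 28 mm in diameter, 30 mm high, between rack and stage. Origin under it.
- screw_tray: Bystander: grey plastic tray 60 by 60 by 22 mm, near the robot.
- driver: Bystander: screwdriver 170 mm long, lying.
- power_sensor: Bystander: black box 50 by 50 by 30 mm.
- alu_block: Bystander: aluminium block 50 by 35 by 40 mm high.
Mind the look-alikes: they are no part of the job. What is shaped like the target but purple is not meant.

How it is judged:
By the outcome, as a careful person would: the job done as asked, in the order asked, and still so for the second after the job is handed in, with the robot touching nothing.
It also fails if it takes over 72 s, if anything falls off the work surface, if the arm or the gripper's body presses on something with over 40 N, if the wrist force passes 120 N, or if a joint passes its speed limit or range.

## Robot

A 7-joint arm with a two-finger parallel gripper is mounted at the origin on the work surface. World frame = base frame: x ahead of the robot, y to its left, z up, the work surface at z = 0. Lengths are in m, angles in rad, forces in N, time in s.
With the tool pointing down it reaches from about 0.4 to 0.875 m from the base axis. Payload 4.4 kg.
Tool frame: the origin (TCP) lies at the very end of the fingers, on their centre line; the grasp point (between the pads) lies 19 mm behind it; z points along the fingers, y is the line along which they close (so a half turn about z gives the same grasp; the last joint's range is limited). The gripper opens to 85 mm and grips with 20 to 120 N. Pads are 22 mm wide; open, the fingers measure 114 mm over their backs; the gripper's body (76 mm by 85 mm) begins 54 mm behind the grasp point. The pads swing forward as they close: fully open they stand 13 mm farther back than shut.
Start: joints at [-1.256, 0.628, 0.038, 1.517, -0.027, 0.996, -0.02], TCP at [0.242, 0.603, 0.231] pointing down, gripper open.
Joint ranges: [-3.06, 3.06], [-0.37, 2.12], [-1.25, 1.32], [0.18, 2.47], [-1.1, 4.24], [0.23, 1.98], [-2.94, 2.94]. Speed limits (rad/s): [2.57, 2.57, 3.14, 3.14, 3.14, 3.14, 3.14].

## Interface

Orientations are given as a rotation vector (axis times angle).
In Python, from workcell import get_obs, grab_frame, job_done gives the robot as it stands.
- The arm moves only by the tool move_arm, never from a script. Its argument "steps" is a list of rows, each an object of numbers: "tx", "ty", "tz": the shift along the tool's x, y, z scaled (see below); "rx", "ry", "rz": the turn, a rotation vector about the tool's x, y, z scaled (see below). A call has 1 to 10 rows; each row is the pose to reach, as a shift and turn from the pose commanded when the call began, along the tool's axes at that moment, turning the shorter way round; what a row does not reach only later rows make up. The controller multiplies each number of a shift by 0.5 m and each number of a turn by 180 degrees. A row lasts 1/10 s, in which the tool goes at most 50 mm and 8.59 degrees, less where a joint would pass 70% of its speed; a pose out of reach is approached as far as the arm can. A call with a number of a shift or a turn outside -1 to 1 is refused whole. A call with a gripper value outside its range is refused whole. "claw" is the gripper command: -1 is fully open, 1 is shut, values between are in proportion, set as the call begins (left out, the last holds). The fingers move at their own pace and stop on an object; "squeeze" is the grip in N (left out, the last holds). Time passes only in rows, so rows that repeat a pose let the fingers close. It gives the time, the measured TCP pose, the force and the opening at its end, in the units of the state.
- get_obs(): the state, without advancing time (a new reading comes with each control period).
- grab_frame(name): name is "scene" or "top" or "wrist"; returns a dict with "image" (480x640x3 uint8, red, green, blue), "camera_matrix" (3x3 intrinsics, pixels), "rvec" (rotation vector, rad) and "tvec" (3), from world to camera coordinates, as OpenCV has them. Camera axes: x right, y down, z forward; pixel columns grow to the right and rows downward; lengths in m; the calibration is good to about 2 mm. A picture is of the moment at which its call begins. There is no depth.
- job_done(): hands the job in, once; it reports no verdict.
The state is a dict: "time": time; "q": joint angles; "dq": joint speeds; "effort": joint torques, N m; "tool_pos": TCP position; "ee_rot": TCP orientation; "ft_force": force on the tool from outside, world axes, zero at the start; "torque": the same for the moment, N m; "finger_gap": finger opening in m.
Only numpy, scipy, OpenCV 4.12 (cv2) and the standard library are available. Lean on these libraries where they do the work, as an engineer would, in place of code of your own. Each camera call takes 0.05 s, during which the arm holds its last target. There are 200 camera calls.

## Working session

There is one attempt and no reset: what is moved stays moved. The work goes in short steps, Python scripts to look and compute and a tool call to move; the robot and the scene stay as the last step left them, time stands still between calls to the robot, and variables do not carry over. Pictures are saved under pics/ and viewed, on a budget of 10 in all, crops included, one or two more only if the job needs it, and the job is handed in when it is done.

Besides the shell and the picture viewer there is one more tool, called after ">>>" in YAML: its name, and indented under it one key for each argument. move_arm: Moves the arm, as the interface text tells. Shifts and turns lie within -1 to 1; 1 stands for 0.5 m of shift or 180 degrees of turn. Its arguments: {"type":"object","properties":{"steps":{"type":"array","items":{"type":"object","properties":{"tx":{"type":"number","minimum":-1,"maximum":1},"ty":{"type":"number","minimum":-1,"maximum":1},"tz":{"type":"number","minimum":-1,"maximum":1},"rx":{"type":"number","minimum":-1,"maximum":1},"ry":{"type":"number","minimum":-1,"maximum":1},"rz":{"type":"number","minimum":-1,"maximum":1}}}},"claw":{"type":"number"},"squeeze":{"type":"number"}},"required":["steps"]}

```bash
mkdir -p pics; cat > h.py <<'E'
import numpy as np, cv2
from workcell import get_obs, grab_frame, job_done
def snap(name,fn,crop=None,scale=1):
    f=grab_frame(name); im=f["image"][:,:,::-1].copy()
    np.savez(fn.replace('.png','.npz'),K=f["camera_matrix"],r=f["rvec"],t=f["tvec"],im=im)
    if crop: x0,y0,x1,y1=crop; im=im[y0:y1,x0:x1]
    if scale!=1: im=cv2.resize(im,None,fx=scale,fy=scale,interpolation=cv2.INTER_CUBIC)
    cv2.imwrite(fn,im)
def world(fn,uv,z):
    d=np.load(fn.replace('.png','.npz')); R=cv2.Rodrigues(d['r'])[0]; K=d['K']; t=d['t'].ravel()
    c=-R.T@t; out=[]
    for u,v in uv:
        ray=R.T@np.linalg.solve(K,[u,v,1]); s=(z-c[2])/ray[2]; out.append(c+s*ray)
    return np.array(out)
def px(fn,P):
    d=np.load(fn.replace('.png','.npz'))
    return cv2.projectPoints(np.array(P,float),d['r'],d['t'],d['K'],None)[0].reshape(-1,2)
def state():
    o=get_obs(); R=cv2.Rodrigues(np.array(o['ee_rot'],float))[0]
    print(o['time'],np.round(o['tool_pos'],4),np.round(o['ee_rot'],3),np.round(o['ft_force'],1),round(o['finger_gap'],4)); print(R.round(3)); return o,R
E
python3 - <<'E'
from h import *
state()
snap("top","pics/top0.png"); snap("scene","pics/sc0.png")
E
```

```text
0.0 [0.2413 0.6029 0.2304] [-5.940e-01 -3.084e+00  3.000e-03] [ 0.2 -0.3  0.3] 0.0853
[[-0.928  0.372 -0.001]
 [ 0.372  0.928 -0.002]
 [-0.    -0.002 -1.   ]]
```

View pics/top0.png

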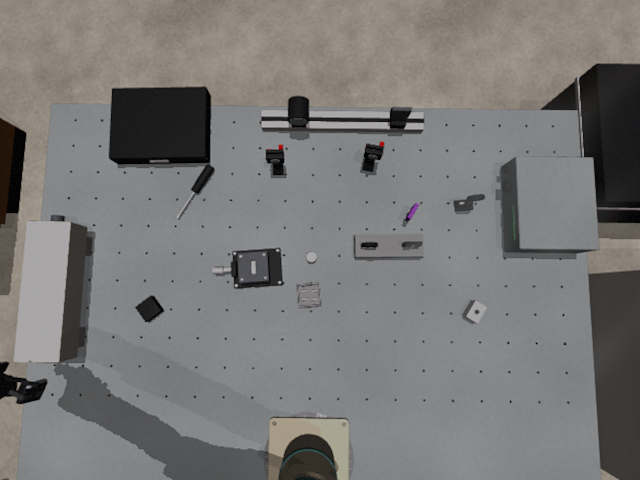

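View pics/sc0.png

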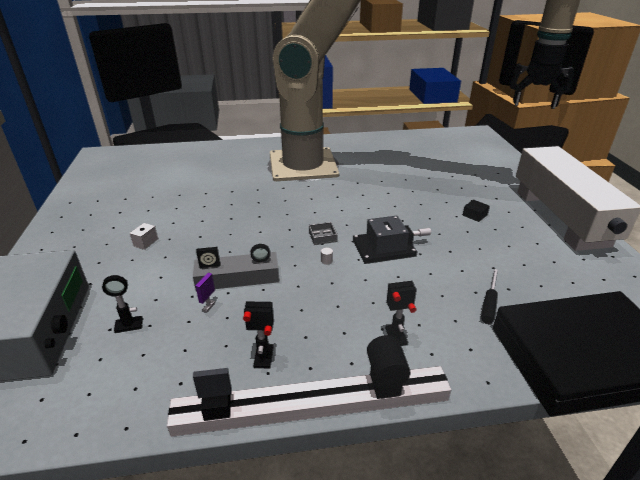

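Top view: the stage is at about (258,268) and the rack at (389,246). The scene view shows the square target in the rack's -y pocket (right in the top view, near (411,244)), with the lens at (369,245). The purple decoy lies at (412,212).

```bash
python3 - <<'E'
from h import *
im=np.load('pics/top0.npz')['im']
a=cv2.resize(im[230:262,350:430],None,fx=9,fy=9,interpolation=cv2.INTER_CUBIC)
b=cv2.resize(im[245:292,225:305],None,fx=6,fy=6,interpolation=cv2.INTER_CUBIC)
b=cv2.copyMakeBorder(b,0,0,0,720-480,cv2.BORDER_CONSTANT)
cv2.imwrite('pics/c1.png',np.vstack([a,b]))
n='pics/top0.png'
print(world(n,[(389,246),(411,244)],.04), world(n,[(258,268)],.065))
E
```

```text
[[ 0.54753487 -0.20641711  0.04      ]
 [ 0.55372684 -0.26455185  0.04      ]] [[0.48289649 0.1348011  0.065     ]]
```

View pics/c1.png

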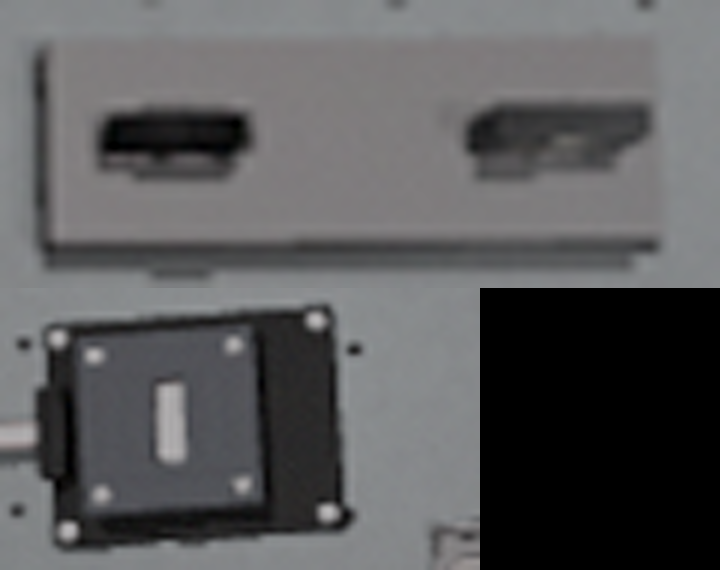

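The crop shows the target plate in the right pocket at crop (560,130), i.e. top (412,244). The stage's slot centre is at crop (171,422), i.e. top (253.5,267.4), with the stage yawed about +4°.

```bash
cat >> h.py <<'E'
def plan(pos,yaw):
    "shift/turn in scaled tool units to reach pos with tool y at world angle yaw(deg), z down"
    o,R=state(); y=np.array([np.cos(np.radians(yaw)),np.sin(np.radians(yaw)),0]); z=np.array([0,0,-1.]); x=np.cross(y,z)
    T=np.c_[x,y,z]; rv=cv2.Rodrigues(R.T@T)[0].ravel()
    print('t',((R.T@(np.array(pos)-o['tool_pos']))/.5).round(4),'r',(rv/np.pi).round(4))
E
python3 - <<'E'
from h import *
n='pics/top0.png'
A=lambda x,y:(350+x/9-.5,230+y/9-.5)
B=lambda x,y:(225+x/6-.5,245+(y-288)/6-.5)
print('rack',world(n,[A(46,42),A(658,40),A(658,242),A(46,242)],.04).round(4))
print('slot',world(n,[B(171,383),B(171,463),B(155,422),B(186,422)],.065).round(4))
print('basescrews',world(n,[B(58,338),B(316,320),B(328,513),B(68,531)],.015).round(4))
print('carr screws',world(n,[B(94,356),B(233,345),B(242,486),B(101,495)],.065).round(4))
plan([.483,.135,.25],0)
E
```

```text
rack [[ 0.5777 -0.1155  0.04  ]
 [ 0.581  -0.2956  0.04  ]
 [ 0.5214 -0.2947  0.04  ]
 [ 0.5187 -0.1157  0.04  ]]
slot [[0.5024 0.1483 0.065 ]
 [0.4682 0.1472 0.065 ]
 [0.4856 0.1546 0.065 ]
 [0.4858 0.1413 0.065 ]]
basescrews [[0.5254 0.2064 0.015 ]
 [0.5352 0.0908 0.015 ]
 [0.4491 0.0832 0.015 ]
 [0.4394 0.1987 0.015 ]]
carr screws [[0.5136 0.1818 0.065 ]
 [0.5192 0.1221 0.065 ]
 [0.4588 0.1165 0.065 ]
 [0.4541 0.1767 0.065 ]]
0.1 [0.2414 0.6029 0.2305] [-5.940e-01 -3.085e+00  3.000e-03] [ 0.2 -1.1  0.5] 0.0851
[[-0.928  0.372 -0.001]
 [ 0.372  0.928 -0.002]
 [-0.    -0.002 -1.   ]]
t [-0.7965 -0.6893 -0.0378] r [-5.000e-04  3.000e-04  3.788e-01]
```

>>> move_arm:
  steps:
    - {"tx":-0.08,"ty":-0.07,"tz":-0.04,"rz":0.04}
    - {"tx":-0.16,"ty":-0.14,"tz":-0.04,"rz":0.08}
    - {"tx":-0.24,"ty":-0.21,"tz":-0.04,"rz":0.12}
    - {"tx":-0.32,"ty":-0.28,"tz":-0.04,"rz":0.16}
    - {"tx":-0.4,"ty":-0.34,"tz":-0.04,"rz":0.2}
    - {"tx":-0.48,"ty":-0.41,"tz":-0.04,"rz":0.24}
    - {"tx":-0.56,"ty":-0.48,"tz":-0.04,"rz":0.28}
    - {"tx":-0.64,"ty":-0.55,"tz":-0.04,"rz":0.32}
    - {"tx":-0.72,"ty":-0.62,"tz":-0.04,"rz":0.36}
    - {"tx":-0.79,"ty":-0.69,"tz":-0.04,"rz":0.379}
  claw: 0.0
  squeeze: 40

```text
$.steps[0]: bad value
```

>>> move_arm:
  steps:
    - {}
    - {}
    - {}

```text
$.steps[0]: bad value
```

```bash
python3 - <<'E'
from h import *
state(); snap("wrist","pics/w1.png")
plan([.551,-.26,.23],1)
E
```

```text
0.1 [0.2414 0.6029 0.2305] [-5.940e-01 -3.085e+00  3.000e-03] [ 0.2 -1.1  0.5] 0.0851
[[-0.928  0.372 -0.001]
 [ 0.372  0.928 -0.002]
 [-0.    -0.002 -1.   ]]
0.15 [0.2414 0.603  0.2306] [-5.940e-01 -3.085e+00  2.000e-03] [ 0.2 -0.6 -0.5] 0.0854
[[-0.928  0.372 -0.001]
 [ 0.372  0.928 -0.001]
 [-0.    -0.001 -1.   ]]
t [-1.2164 -1.3723  0.0032] r [-4.000e-04  3.000e-04  3.732e-01]
```

View pics/w1.png

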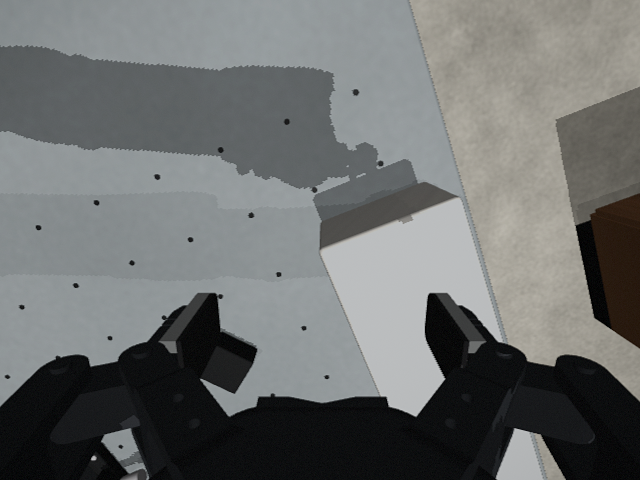

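The call was refused, so nothing moved; rows apparently need all six fields. The wrist picture shows only the start area, with the fingers at about (200,330) and (450,330).

>>> move_arm:
  steps:
    - {"tx":-0.08,"ty":-0.07,"tz":-0.04,"rx":0,"ry":0,"rz":0.04}
    - {"tx":-0.16,"ty":-0.14,"tz":-0.04,"rx":0,"ry":0,"rz":0.08}
    - {"tx":-0.24,"ty":-0.21,"tz":-0.04,"rx":0,"ry":0,"rz":0.12}
    - {"tx":-0.32,"ty":-0.28,"tz":-0.04,"rx":0,"ry":0,"rz":0.16}
    - {"tx":-0.4,"ty":-0.34,"tz":-0.04,"rx":0,"ry":0,"rz":0.2}
    - {"tx":-0.48,"ty":-0.41,"tz":-0.04,"rx":0,"ry":0,"rz":0.24}
    - {"tx":-0.56,"ty":-0.48,"tz":-0.04,"rx":0,"ry":0,"rz":0.28}
    - {"tx":-0.64,"ty":-0.55,"tz":-0.04,"rx":0,"ry":0,"rz":0.32}
    - {"tx":-0.72,"ty":-0.62,"tz":-0.04,"rx":0,"ry":0,"rz":0.36}
    - {"tx":-0.79,"ty":-0.69,"tz":-0.04,"rx":0,"ry":0,"rz":0.379}
  claw: 0.0
  squeeze: 40

```text
time: 1.15
tool_pos: [0.4691, 0.16, 0.2513]
ee_rot: [2.226, 2.217, 0.001]
ft_force: [0.9, -0.4, 0.3]
finger_gap: 0.0426
```

>>> move_arm:
  steps:
    - {"tx":0,"ty":0,"tz":0,"rx":0,"ry":0,"rz":0}
    - {"tx":0,"ty":0,"tz":0,"rx":0,"ry":0,"rz":0}
    - {"tx":0,"ty":0,"tz":0,"rx":0,"ry":0,"rz":0}

```text
time: 1.45
tool_pos: [0.4678, 0.163, 0.2511]
ee_rot: [-2.219, -2.222, 0.0]
ft_force: [-0.1, 0.7, -0.8]
finger_gap: 0.0428
```

```bash
python3 - <<'E'
from h import *
snap("wrist","pics/w2.png")
plan([.551,-.26,.21],1)
d=np.load('pics/w2.npz');R=cv2.Rodrigues(d['r'])[0];print(-R.T@d['t'].ravel())
E
```

```text
1.5 [0.4677 0.1634 0.2511] [-2.218 -2.223  0.   ] [-0.3  0.2 -0.3] 0.0428
[[-0.002  1.    -0.001]
 [ 1.     0.002  0.001]
 [ 0.001 -0.001 -1.   ]]
t [-0.8472  0.1646  0.0814] r [-0.0003 -0.0002 -0.0048]
[0.46830175 0.23311867 0.39373978]
```

View pics/w2.png

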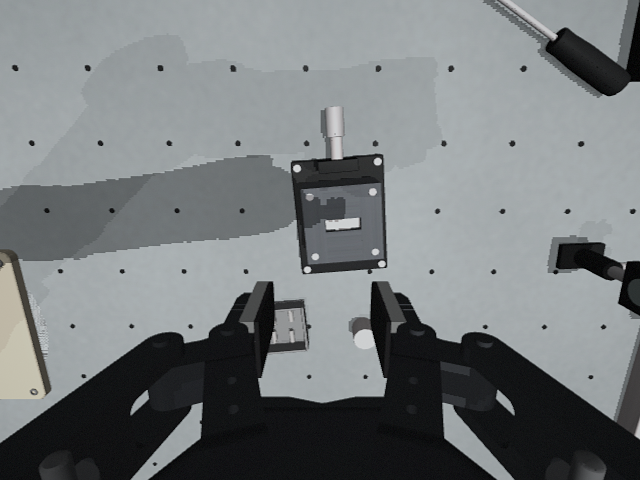

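The stage lies ahead with the slot at about (343,224), its carriage screws at (310,197), (373,191), (376,252) and (315,257).

```bash
python3 - <<'E'
from h import *
n='pics/w2.png'
im=np.load('pics/w2.npz')['im'].astype(int).min(2)
m=np.zeros_like(im,np.uint8); m[212:238,318:368]=(im[212:238,318:368]>170)
p=np.argwhere(m)[:,::-1].astype(np.float32); r=cv2.minAreaRect(p); print(r)
print('slot bright',world(n,[r[0]],.065),world(n,[r[0]],.055), world(n,cv2.boxPoints(r),.06).round(4))
s=world(n,[(310,197),(373,191),(376,252),(315,257)],.065);print(s.round(4),s.mean(0))
b=world(n,[(297,168),(378,161),(382,264.5),(307,269.5)],.015);print(b.round(4),b.mean(0))
for S in(s,b):
  v=S[1]-S[0]+S[2]-S[3]; w=S[0]-S[3]+S[1]-S[2]; print(np.degrees(np.arctan2(v[1],v[0])),np.degrees(np.arctan2(-w[0],w[1])))
E
```

```text
((342.052490234375, 223.65579223632812), (9.848535537719727, 32.69554138183594), 85.42607879638672)
slot bright [[0.48762602 0.15098034 0.065     ]] [[0.48821385 0.14848176 0.055     ]] [[0.4714 0.1534 0.06  ]
 [0.5034 0.156  0.06  ]
 [0.5045 0.1461 0.06  ]
 [0.4723 0.1434 0.06  ]]
[[0.4567 0.1771 0.065 ]
 [0.5164 0.1829 0.065 ]
 [0.5219 0.122  0.065 ]
 [0.4612 0.1166 0.065 ]] [0.48903639 0.14963292 0.065     ]
[[0.4412 0.1998 0.015 ]
 [0.5277 0.2073 0.015 ]
 [0.5377 0.0898 0.015 ]
 [0.4507 0.0835 0.015 ]] [0.48933    0.14511277 0.015     ]
5.317499197402324 4.734215857281265
4.56692041324172 4.773331416450822
```

>>> move_arm:
  steps:
    - {"tx":-0.08,"ty":0.016,"tz":0.02,"rx":0,"ry":0,"rz":0}
    - {"tx":-0.17,"ty":0.032,"tz":0.04,"rx":0,"ry":0,"rz":-0.005}
    - {"tx":-0.26,"ty":0.05,"tz":0.06,"rx":0,"ry":0,"rz":-0.005}
    - {"tx":-0.34,"ty":0.066,"tz":0.08,"rx":0,"ry":0,"rz":-0.005}
    - {"tx":-0.42,"ty":0.08,"tz":0.08,"rx":0,"ry":0,"rz":-0.005}
    - {"tx":-0.5,"ty":0.1,"tz":0.08,"rx":0,"ry":0,"rz":-0.005}
    - {"tx":-0.59,"ty":0.116,"tz":0.08,"rx":0,"ry":0,"rz":-0.005}
    - {"tx":-0.68,"ty":0.13,"tz":0.08,"rx":0,"ry":0,"rz":-0.005}
    - {"tx":-0.76,"ty":0.15,"tz":0.08,"rx":0,"ry":0,"rz":-0.005}
    - {"tx":-0.84,"ty":0.164,"tz":0.08,"rx":0,"ry":0,"rz":-0.005}

```text
time: 2.5
tool_pos: [0.5515, -0.2579, 0.211]
ee_rot: [-2.2, -2.242, -0.002]
ft_force: [1.2, 1.3, -0.2]
finger_gap: 0.0425
```

>>> move_arm:
  steps:
    - {"tx":0,"ty":0,"tz":0,"rx":0,"ry":0,"rz":0}
    - {"tx":0,"ty":0,"tz":0,"rx":0,"ry":0,"rz":0}
    - {"tx":0,"ty":0,"tz":0,"rx":0,"ry":0,"rz":0}

```text
time: 2.8
tool_pos: [0.5506, -0.2555, 0.2109]
ee_rot: [-2.2, -2.24, -0.002]
ft_force: [-0.9, -0.1, 0.2]
finger_gap: 0.0429
```

```bash
python3 - <<'E'
from h import *
snap("wrist","pics/w3.png")
state()
E
```

```text
2.85 [ 0.5507 -0.2555  0.2111] [-2.199e+00 -2.241e+00 -2.000e-03] [ 0.8 -0.   0.3] 0.0429
[[-0.019  1.    -0.   ]
 [ 1.     0.019  0.002]
 [ 0.002 -0.    -1.   ]]
```

View pics/w3.png

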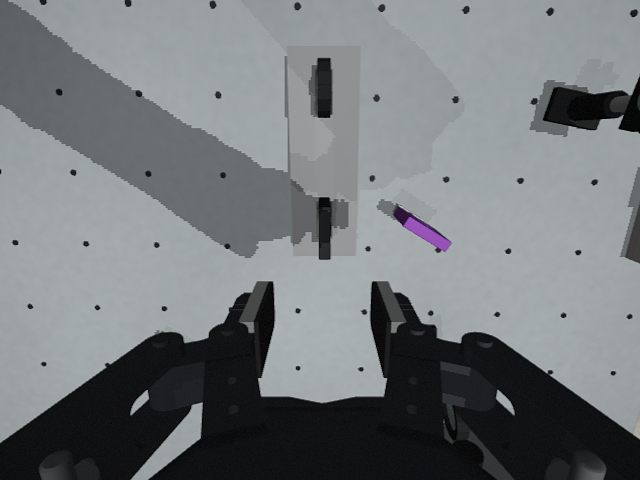

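Target plate seen edge-on at about (324,198–260), inside the -y pocket; the rack is unrotated to within about 1° and the purple decoy is at (425,228). One enlargement to place the plate.

```bash
python3 - <<'E'
from h import *
im=np.load('pics/w3.npz')['im'][180:275,275:370]
im=np.clip(im.astype(float)*1.6,0,255).astype(np.uint8)
cv2.imwrite('pics/c3.png',cv2.resize(im,None,fx=6,fy=6,interpolation=cv2.INTER_NEAREST))
E
```

```text
(no output)
```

View pics/c3.png

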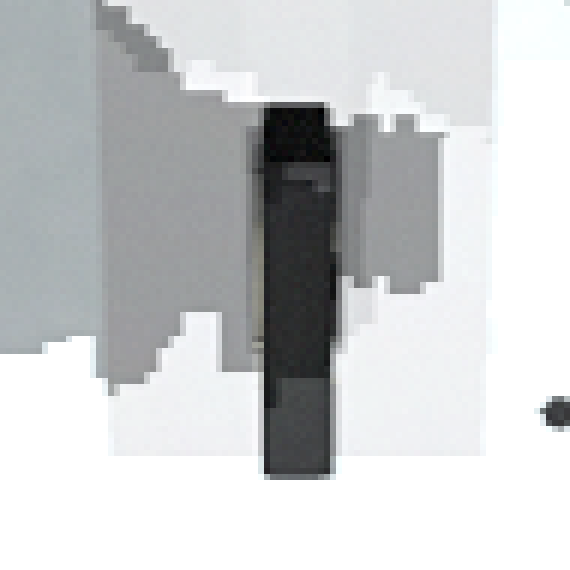

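The plate's top face spans crop (264–332, 162–478), i.e. image centre (324.2,232.8).

```bash
python3 - <<'E'
from h import *
n='pics/w3.png'
c=world(n,[(324.2,232.8),(324.2,207),(324.2,259.5)],.087);print(c.round(4))
plan([c[0,0],c[0,1],.10],1); plan([c[0,0],c[0,1],.052],1)
E
```

```text
[[ 0.5529 -0.2593  0.087 ]
 [ 0.5525 -0.2384  0.087 ]
 [ 0.5534 -0.2817  0.087 ]]
2.85 [ 0.5507 -0.2555  0.2111] [-2.199e+00 -2.241e+00 -2.000e-03] [ 0.8 -0.   0.3] 0.0429
[[-0.019  1.    -0.   ]
 [ 1.     0.019  0.002]
 [ 0.002 -0.    -1.   ]]
t [-0.0081  0.0043  0.2221] r [-0.0001 -0.0006  0.0004]
2.85 [ 0.5507 -0.2555  0.2111] [-2.199e+00 -2.241e+00 -2.000e-03] [ 0.8 -0.   0.3] 0.0429
[[-0.019  1.    -0.   ]
 [ 1.     0.019  0.002]
 [ 0.002 -0.    -1.   ]]
t [-0.0083  0.0043  0.3181] r [-0.0001 -0.0006  0.0004]
```

>>> move_arm:
  steps:
    - {"tx":-0.008,"ty":0.004,"tz":0.06,"rx":0,"ry":0,"rz":0}
    - {"tx":-0.008,"ty":0.004,"tz":0.12,"rx":0,"ry":0,"rz":0}
    - {"tx":-0.008,"ty":0.004,"tz":0.17,"rx":0,"ry":0,"rz":0}
    - {"tx":-0.008,"ty":0.004,"tz":0.21,"rx":0,"ry":0,"rz":0}
    - {"tx":-0.008,"ty":0.004,"tz":0.24,"rx":0,"ry":0,"rz":0}
    - {"tx":-0.008,"ty":0.004,"tz":0.27,"rx":0,"ry":0,"rz":0}
    - {"tx":-0.008,"ty":0.004,"tz":0.3,"rx":0,"ry":0,"rz":0}
    - {"tx":-0.008,"ty":0.004,"tz":0.318,"rx":0,"ry":0,"rz":0}
    - {"tx":-0.008,"ty":0.004,"tz":0.318,"rx":0,"ry":0,"rz":0}
    - {"tx":-0.008,"ty":0.004,"tz":0.318,"rx":0,"ry":0,"rz":0}

```text
time: 3.85
tool_pos: [0.5524, -0.2626, 0.0525]
ee_rot: [2.205, 2.238, 0.0]
ft_force: [0.1, -0.1, 0.6]
finger_gap: 0.0426
```

>>> move_arm:
  claw: 1
  squeeze: 50
  steps:
    - {"tx":0,"ty":0,"tz":0,"rx":0,"ry":0,"rz":0}
    - {"tx":0,"ty":0,"tz":0,"rx":0,"ry":0,"rz":0}
    - {"tx":0,"ty":0,"tz":0,"rx":0,"ry":0,"rz":0}
    - {"tx":0,"ty":0,"tz":0,"rx":0,"ry":0,"rz":0}
    - {"tx":0,"ty":0,"tz":0,"rx":0,"ry":0,"rz":0}
    - {"tx":0,"ty":0,"tz":0,"rx":0,"ry":0,"rz":0}

```text
time: 4.45
tool_pos: [0.5526, -0.2627, 0.0531]
ee_rot: [2.204, 2.237, 0.001]
ft_force: [-0.2, 0.3, 6.0]
finger_gap: 0.0095
```

```bash
python3 - <<'E'
from h import *
state()
E
```

```text
4.45 [ 0.5526 -0.2627  0.0531] [2.204e+00 2.237e+00 1.000e-03] [-0.2  0.3  6. ] 0.0095
[[-0.015  1.     0.001]
 [ 1.     0.015 -0.001]
 [-0.001  0.001 -1.   ]]
```

>>> move_arm:
  steps:
    - {"tx":0,"ty":0,"tz":-0.02,"rx":0,"ry":0,"rz":0}
    - {"tx":0,"ty":0,"tz":-0.05,"rx":0,"ry":0,"rz":0}
    - {"tx":0,"ty":0,"tz":-0.09,"rx":0,"ry":0,"rz":0}
    - {"tx":0,"ty":0,"tz":-0.13,"rx":0,"ry":0,"rz":0}
    - {"tx":0,"ty":0,"tz":-0.18,"rx":0,"ry":0,"rz":0}
    - {"tx":0,"ty":0,"tz":-0.22,"rx":0,"ry":0,"rz":0}
    - {"tx":0,"ty":0,"tz":-0.24,"rx":0,"ry":0,"rz":0}
    - {"tx":0,"ty":0,"tz":-0.24,"rx":0,"ry":0,"rz":0}

```text
time: 5.25
tool_pos: [0.5531, -0.2628, 0.1742]
ee_rot: [2.202, 2.236, 0.002]
ft_force: [-0.0, 0.6, -1.6]
finger_gap: 0.0098
```

```bash
python3 - <<'E'
from h import *
plan([.488,.147,.15],-85.2)
E
```

```text
5.25 [ 0.5531 -0.2628  0.1742] [2.202e+00 2.236e+00 2.000e-03] [-0.   0.6 -1.6] 0.0098
[[-0.015  1.     0.003]
 [ 1.     0.015 -0.001]
 [-0.001  0.003 -1.   ]]
t [ 0.8214 -0.118   0.047 ] r [ 1.100e-03 -4.000e-04  4.781e-01]
```

>>> move_arm:
  steps:
    - {"tx":0.07,"ty":-0.01,"tz":0,"rx":0,"ry":0,"rz":0.04}
    - {"tx":0.15,"ty":-0.02,"tz":0,"rx":0,"ry":0,"rz":0.08}
    - {"tx":0.23,"ty":-0.03,"tz":0,"rx":0,"ry":0,"rz":0.12}
    - {"tx":0.31,"ty":-0.05,"tz":0,"rx":0,"ry":0,"rz":0.16}
    - {"tx":0.39,"ty":-0.06,"tz":0,"rx":0,"ry":0,"rz":0.2}
    - {"tx":0.47,"ty":-0.07,"tz":0,"rx":0,"ry":0,"rz":0.24}
    - {"tx":0.56,"ty":-0.08,"tz":0,"rx":0,"ry":0,"rz":0.28}
    - {"tx":0.65,"ty":-0.1,"tz":0,"rx":0,"ry":0,"rz":0.32}
    - {"tx":0.74,"ty":-0.11,"tz":0,"rx":0,"ry":0,"rz":0.36}
    - {"tx":0.82,"ty":-0.12,"tz":0,"rx":0,"ry":0,"rz":0.4}

```text
time: 6.25
tool_pos: [0.4846, 0.1491, 0.1714]
ee_rot: [-3.1, -0.509, 0.003]
ft_force: [0.3, 0.0, -2.2]
finger_gap: 0.0092
```

>>> move_arm:
  steps:
    - {"tx":0,"ty":0,"tz":0,"rx":0,"ry":0,"rz":0.04}
    - {"tx":0,"ty":0,"tz":0,"rx":0,"ry":0,"rz":0.078}
    - {"tx":0,"ty":0,"tz":0.04,"rx":0,"ry":0,"rz":0.078}
    - {"tx":0,"ty":0,"tz":0.045,"rx":0,"ry":0,"rz":0.078}
    - {"tx":0,"ty":0,"tz":0.045,"rx":0,"ry":0,"rz":0.078}
    - {"tx":0,"ty":0,"tz":0.045,"rx":0,"ry":0,"rz":0.078}

```text
time: 6.85
tool_pos: [0.4862, 0.1464, 0.15]
ee_rot: [3.139, 0.132, -0.0]
ft_force: [0.2, -1.1, -0.2]
finger_gap: 0.0098
```

```bash
python3 - <<'E'
from h import *
plan([.485,.1497,.13],-85.2)
E
```

```text
6.85 [0.4862 0.1464 0.15  ] [ 3.139  0.132 -0.   ] [ 0.2 -1.1 -0.2] 0.0098
[[ 0.996  0.084 -0.   ]
 [ 0.084 -0.996 -0.   ]
 [-0.     0.    -1.   ]]
t [-0.0018 -0.0067  0.0399] r [ 0.  0. -0.]
```

>>> move_arm:
  steps:
    - {"tx":0,"ty":-0.007,"tz":0.02,"rx":0,"ry":0,"rz":0}
    - {"tx":0,"ty":-0.007,"tz":0.04,"rx":0,"ry":0,"rz":0}
    - {"tx":0,"ty":-0.007,"tz":0.04,"rx":0,"ry":0,"rz":0}
    - {"tx":0,"ty":-0.007,"tz":0.04,"rx":0,"ry":0,"rz":0}

```text
time: 7.25
tool_pos: [0.4855, 0.15, 0.1294]
ee_rot: [3.139, 0.132, -0.001]
ft_force: [0.1, 0.2, -1.7]
finger_gap: 0.0094
```

```bash
python3 - <<'E'
from h import *
o,R=state(); snap("wrist","pics/w4.png")
d=np.load('pics/w4.npz')
T=np.array(o['tool_pos'])
# expected projections: foot bottom corners, slot mouth, tcp axis
for off in(0,.003):
  P=[T+R@np.array([off+a,b,.0411]) for a,b in((.015,-.00475),(.015,.00475),(0,0))]; print(px('pics/w4.png',P).round(1))
print(px('pics/w4.png',[[.488,.1497,.065]]))
im=d['im'][220:420,220:440]
im=np.clip(im.astype(float)*1.5,0,255).astype(np.uint8)
cv2.imwrite('pics/c4.png',cv2.resize(im,None,fx=3,fy=3,interpolation=cv2.INTER_CUBIC))
E
```

```text
7.25 [0.4855 0.15   0.1294] [ 3.139e+00  1.320e-01 -1.000e-03] [ 0.1  0.2 -1.7] 0.0094
[[ 0.996  0.084 -0.001]
 [ 0.084 -0.996 -0.   ]
 [-0.001  0.    -1.   ]]
[[313.2 240.7]
 [330.4 240.8]
 [321.8 266.2]]
[[313.2 235.5]
 [330.5 235.5]
 [321.8 261.2]]
[[322.69948823 248.97406107]]
```

View pics/c4.png

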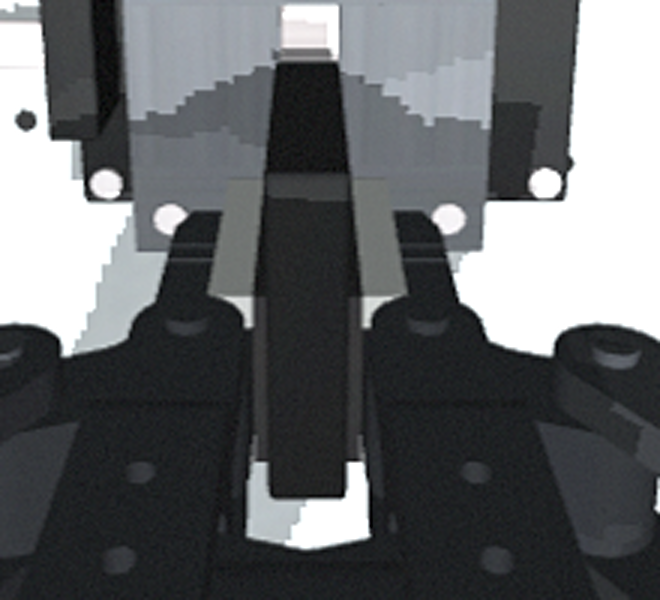

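```bash
python3 - <<'E'
from h import *
n='pics/w4.png'; o,R=state(); T=np.array(o['tool_pos'])
C=lambda x,y:(220+x/3-.33,220+y/3-.33)
def tool(uv,z): return (R.T@(world(n,[uv],z)[0]-T)*1000).round(2)
print('slot near end',tool(C(281,30),.065),tool(C(340,30),.065),'top edge',tool(C(310,3),.065))
print('screws',tool(C(170,218),.065),tool(C(449,218),.065),'carr edges',tool(C(123,5),.065),tool(C(495,5),.065),tool(C(138,248),.065),tool(C(484,248),.065))
z=T[2]-.0111; print('plate bottom',tool(C(275,62),z),tool(C(340,62),z))
z=T[2]+.0339; print('plate top',tool(C(266,174),z),tool(C(352,174),z),tool(C(270,496),z),tool(C(346,496),z))
im=np.load('pics/w4.npz')['im'].astype(int)
for v in (212,216,218,220,222,224,228,234): print(v,im[v,305:343].mean(1).astype(int))
E
```

```text
7.3 [0.4858 0.15   0.1297] [ 3.139  0.132 -0.   ] [ 0.8 -0.3 -0.6] 0.0096
[[ 0.996  0.084 -0.   ]
 [ 0.084 -0.996 -0.   ]
 [-0.     0.    -1.   ]]
slot near end [14.67 -5.27 64.74] [14.68  6.84 64.74] top edge [20.38  0.68 64.74]
screws [-27.52 -29.59  64.74] [-27.46  30.8   64.75] carr edges [ 19.94 -37.45  64.73] [19.97 38.38 64.74] [-34.69 -36.85  64.74] [-34.62  38.71  64.75]
plate bottom [24.16 -4.73 11.1 ] [24.17  5.24 11.1 ]
plate top [ 24.77  -4.32 -33.9 ] [ 24.78   5.3  -33.9 ] [-18.08  -4.3  -33.9 ] [-18.06   5.07 -33.9 ]
212 [112 111 113 112 112 111 111 112 112 112 112 112 111 111 110 111 111 111
 112 112 110 111 111 110 110 111 110 112 112 110 110 111 111 111 110 110
 111 111]
216 [110 110 110 109 110 109 110 110 110 110 110 110 109 110 110 109 110 111
 110 109 110 110 111 109 109 109 110 110 110 109 110 110 111 109 110 109
 109 110]
218 [108 110 110 109 110 109 109 110 110 110 111 110 110 110 110 110 109 110
 110 109 110 109 109 109 109 109 108 109 111 108 110 109 110 109 109 109
 109 111]
220 [108 108 108 107 107 108 108 107 108 106 104 105 104 103 103 103 103 102
 104 103 104 104 103 103 103 103 104 105 108 107 108 108 108 109 108 108
 107 108]
222 [110 109 110 110 109 110 110 100 108 140 200 229 227 226 226 226 226 226
 226 226 226 226 226 226 226 227 230 196  82 108 109 110 111 113 113 112
 110 107]
224 [110 110 110 111 109 110 111  99 105 193 228 227 225 225 225 225 225 225
 224 224 224 225 225 225 224 224 229 196  80 107 108 111 112 113 112 112
 108 107]
228 [109 110 110 110 110 109 109  98 109 145 158 157 157 156 156 157 156 155
 154 154 154 155 153 150 197 228 229 197  79 106 109 112 112 112 111 111
 109 108]
234 [108 108 110 110 110 108 108 108 116 142 155 155 154 154 154 154 154 154
 153 154 153 154 153 150 199 228 228 197  88 104 109 109 111 113 112 110
 108 106]
```

Close view shows the slot mouth at crop (281–340, 3–60) just beyond the plate, whose bottom edge is at crop (275–340, 62). The slot is centred about 0.4 mm to tool +y of the foot and aligned along x, so descend gently.

>>> move_arm:
  steps:
    - {"tx":0,"ty":0.0008,"tz":0.02,"rx":0,"ry":0,"rz":0}
    - {"tx":0,"ty":0.0008,"tz":0.035,"rx":0,"ry":0,"rz":0}
    - {"tx":0,"ty":0.0008,"tz":0.042,"rx":0,"ry":0,"rz":0}
    - {"tx":0,"ty":0.0008,"tz":0.044,"rx":0,"ry":0,"rz":0}
    - {"tx":0,"ty":0.0008,"tz":0.046,"rx":0,"ry":0,"rz":0}
    - {"tx":0,"ty":0.0008,"tz":0.048,"rx":0,"ry":0,"rz":0}
    - {"tx":0,"ty":0.0008,"tz":0.05,"rx":0,"ry":0,"rz":0}
    - {"tx":0,"ty":0.0008,"tz":0.05,"rx":0,"ry":0,"rz":0}

```text
time: 8.1
tool_pos: [0.4858, 0.1499, 0.1048]
ee_rot: [-3.139, -0.132, -0.0]
ft_force: [-0.2, 0.4, -1.4]
finger_gap: 0.0093
```

>>> move_arm:
  steps:
    - {"tx":0,"ty":0,"tz":0.002,"rx":0,"ry":0,"rz":0}
    - {"tx":0,"ty":0,"tz":0.004,"rx":0,"ry":0,"rz":0}
    - {"tx":0,"ty":0,"tz":0.006,"rx":0,"ry":0,"rz":0}
    - {"tx":0,"ty":0,"tz":0.006,"rx":0,"ry":0,"rz":0}

```text
time: 8.5
tool_pos: [0.4857, 0.1498, 0.1017]
ee_rot: [-3.139, -0.132, 0.0]
ft_force: [0.1, -1.0, -1.1]
finger_gap: 0.0094
```

>>> move_arm:
  squeeze: 90
  steps:
    - {"tx":0,"ty":0,"tz":0.003,"rx":0,"ry":0,"rz":0}
    - {"tx":0,"ty":0,"tz":0.006,"rx":0,"ry":0,"rz":0}
    - {"tx":0,"ty":0,"tz":0.009,"rx":0,"ry":0,"rz":0}
    - {"tx":0,"ty":0,"tz":0.012,"rx":0,"ry":0,"rz":0}
    - {"tx":0,"ty":0,"tz":0.015,"rx":0,"ry":0,"rz":0}
    - {"tx":0,"ty":0,"tz":0.018,"rx":0,"ry":0,"rz":0}
    - {"tx":0,"ty":0,"tz":0.018,"rx":0,"ry":0,"rz":0}

```text
time: 9.2
tool_pos: [0.4859, 0.1498, 0.093]
ee_rot: [-3.138, -0.132, -0.0]
ft_force: [-2.1, -0.2, 4.7]
finger_gap: 0.0086
```

>>> move_arm:
  steps:
    - {"tx":0,"ty":0,"tz":0.003,"rx":0,"ry":0,"rz":0}
    - {"tx":0,"ty":0,"tz":0.006,"rx":0,"ry":0,"rz":0}
    - {"tx":0,"ty":0,"tz":0.009,"rx":0,"ry":0,"rz":0}
    - {"tx":0,"ty":0,"tz":0.012,"rx":0,"ry":0,"rz":0}
    - {"tx":0,"ty":0,"tz":0.014,"rx":0,"ry":0,"rz":0}
    - {"tx":0,"ty":0,"tz":0.014,"rx":0,"ry":0,"rz":0}
    - {"tx":0,"ty":0,"tz":0.014,"rx":0,"ry":0,"rz":0}

```text
time: 9.9
tool_pos: [0.486, 0.1497, 0.0867]
ee_rot: [-3.138, -0.132, -0.001]
ft_force: [-2.7, -0.0, 12.0]
finger_gap: 0.0088
```

>>> move_arm:
  steps:
    - {"tx":0,"ty":0.0007,"tz":0,"rx":0,"ry":0,"rz":-0.042}
    - {"tx":0.0002,"ty":0.0014,"tz":0,"rx":0,"ry":0,"rz":-0.083}
    - {"tx":0.0004,"ty":0.0021,"tz":0,"rx":0,"ry":0,"rz":-0.125}
    - {"tx":0.0008,"ty":0.0028,"tz":0,"rx":0,"ry":0,"rz":-0.167}
    - {"tx":0.0012,"ty":0.0034,"tz":0,"rx":0,"ry":0,"rz":-0.208}
    - {"tx":0.0016,"ty":0.004,"tz":0,"rx":0,"ry":0,"rz":-0.25}

```text
time: 10.5
tool_pos: [0.4885, 0.1481, 0.0871]
ee_rot: [2.846, 1.33, 0.006]
ft_force: [1.0, 0.5, 11.3]
finger_gap: 0.0088
```

```bash
python3 - <<'E'
from h import *
o,R=state();print(np.round(o['torque'],2))
E
```

```text
10.5 [0.4885 0.1481 0.0871] [2.846 1.33  0.006] [ 1.   0.5 11.3] 0.0088
[[ 0.642  0.767  0.004]
 [ 0.767 -0.642  0.001]
 [ 0.003  0.002 -1.   ]]
[ 0.03  0.19 -0.03]
```

>>> move_arm:
  steps:
    - {"tx":0,"ty":0.0007,"tz":0,"rx":0,"ry":0,"rz":-0.042}
    - {"tx":0.0002,"ty":0.0014,"tz":0,"rx":0,"ry":0,"rz":-0.083}
    - {"tx":0.0004,"ty":0.0021,"tz":0,"rx":0,"ry":0,"rz":-0.125}
    - {"tx":0.0008,"ty":0.0028,"tz":0,"rx":0,"ry":0,"rz":-0.167}
    - {"tx":0.0012,"ty":0.0034,"tz":0,"rx":0,"ry":0,"rz":-0.208}
    - {"tx":0.0016,"ty":0.004,"tz":0,"rx":0,"ry":0,"rz":-0.25}
    - {"tx":0.0016,"ty":0.004,"tz":0,"rx":0,"ry":0,"rz":-0.25}
    - {"tx":0.0016,"ty":0.004,"tz":0,"rx":0,"ry":0,"rz":-0.25}
    - {"tx":0.0016,"ty":0.004,"tz":0,"rx":0,"ry":0,"rz":-0.25}

```text
time: 11.4
tool_pos: [0.4908, 0.1476, 0.0872]
ee_rot: [2.125, 2.311, 0.006]
ft_force: [0.1, 0.2, 11.7]
finger_gap: 0.0087
```

```bash
python3 - <<'E'
from h import *
o,R=state();print(np.round(o['torque'],2),np.degrees(np.arctan2(R[1,1],R[0,1])))
E
```

```text
11.4 [0.4908 0.1476 0.0872] [2.125 2.311 0.006] [ 0.1  0.2 11.7] 0.0087
[[-0.084  0.996  0.004]
 [ 0.996  0.084  0.001]
 [ 0.001  0.004 -1.   ]]
[ 0.03 -0.01  0.02] 4.811214224837693
```

>>> move_arm:
  steps:
    - {"tx":0,"ty":-0.002,"tz":0,"rx":0,"ry":0,"rz":0}
    - {"tx":0,"ty":-0.004,"tz":0,"rx":0,"ry":0,"rz":0}
    - {"tx":0,"ty":-0.004,"tz":-0.002,"rx":0,"ry":0,"rz":0}
    - {"tx":0,"ty":-0.004,"tz":-0.004,"rx":0,"ry":0,"rz":0}
    - {"tx":0,"ty":-0.004,"tz":-0.006,"rx":0,"ry":0,"rz":0}
    - {"tx":0,"ty":-0.004,"tz":-0.008,"rx":0,"ry":0,"rz":0}
    - {"tx":0,"ty":-0.004,"tz":-0.008,"rx":0,"ry":0,"rz":0}

```text
time: 12.1
tool_pos: [0.4904, 0.1475, 0.0912]
ee_rot: [2.123, 2.309, 0.009]
ft_force: [2.8, 0.0, 7.2]
finger_gap: 0.0086
```

>>> move_arm:
  steps:
    - {"tx":0,"ty":0.002,"tz":0,"rx":0,"ry":0,"rz":0}
    - {"tx":0,"ty":0.002,"tz":-0.001,"rx":0,"ry":0,"rz":0}
    - {"tx":0,"ty":0.002,"tz":-0.002,"rx":0,"ry":0,"rz":0}
    - {"tx":0,"ty":0.002,"tz":-0.003,"rx":0,"ry":0,"rz":0}
    - {"tx":0,"ty":0.002,"tz":-0.004,"rx":0,"ry":0,"rz":0}
    - {"tx":0,"ty":0.002,"tz":-0.004,"rx":0,"ry":0,"rz":0}
    - {"tx":0,"ty":0.002,"tz":-0.004,"rx":0,"ry":0,"rz":0}

```text
time: 12.8
tool_pos: [0.4905, 0.1476, 0.0928]
ee_rot: [2.124, 2.31, 0.007]
ft_force: [1.1, 1.1, 5.5]
finger_gap: 0.0088
```

```bash
python3 - <<'E'
from h import *
o,R=state();print(np.round(o['torque'],2))
E
```

```text
12.8 [0.4905 0.1476 0.0928] [2.124 2.31  0.007] [1.1 1.1 5.5] 0.0088
[[-0.084  0.996  0.006]
 [ 0.996  0.084  0.001]
 [ 0.001  0.006 -1.   ]]
[ 0.11 -0.57  0.09]
```

>>> move_arm:
  squeeze: 40
  steps:
    - {"tx":0,"ty":0,"tz":-0.0005,"rx":0,"ry":0,"rz":0}
    - {"tx":0,"ty":0,"tz":-0.001,"rx":0,"ry":0,"rz":0}
    - {"tx":0,"ty":0,"tz":-0.0015,"rx":0,"ry":0,"rz":0}
    - {"tx":0,"ty":0,"tz":-0.0015,"rx":0,"ry":0,"rz":0}

```text
time: 13.2
tool_pos: [0.4899, 0.1475, 0.0931]
ee_rot: [2.125, 2.311, 0.005]
ft_force: [4.7, 2.0, 5.3]
finger_gap: 0.0088
```

>>> move_arm:
  claw: 0.5
  squeeze: 20
  steps:
    - {"tx":0,"ty":0,"tz":0,"rx":0,"ry":0,"rz":0}
    - {"tx":0,"ty":0,"tz":0,"rx":0,"ry":0,"rz":0}
    - {"tx":0,"ty":0,"tz":0,"rx":0,"ry":0,"rz":0}
    - {"tx":0,"ty":0,"tz":0,"rx":0,"ry":0,"rz":0}
    - {"tx":0,"ty":0,"tz":0,"rx":0,"ry":0,"rz":0}

```text
time: 13.7
tool_pos: [0.4872, 0.147, 0.0923]
ee_rot: [-2.126, -2.312, 0.002]
ft_force: [1.2, -0.2, -0.9]
finger_gap: 0.0217
```

```bash
python3 - <<'E'
from h import *
state(); snap("wrist","pics/w5.png")
im=np.load('pics/w5.npz')['im'][150:450,170:480]
im=np.clip(im.astype(float)*1.5,0,255).astype(np.uint8)
cv2.imwrite('pics/c5.png',cv2.resize(im,None,fx=2,fy=2,interpolation=cv2.INTER_CUBIC))
E
```

```text
13.7 [0.4872 0.147  0.0923] [-2.126e+00 -2.312e+00  2.000e-03] [ 1.2 -0.2 -0.9] 0.0217
[[-0.084  0.996 -0.001]
 [ 0.996  0.084 -0.   ]
 [-0.    -0.001 -1.   ]]
```

View pics/c5.png

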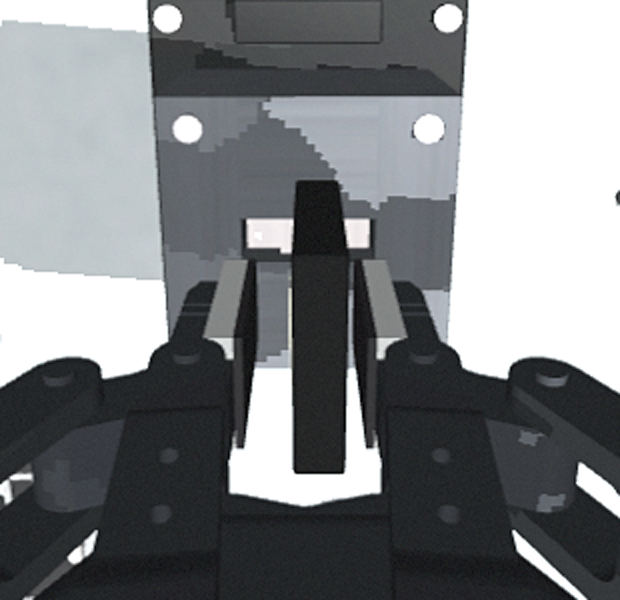

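The plate stands free and upright across the slot (plate at crop x 293–346, slot at 245–375), with a finger clear on each side. Centre a little, open more, and withdraw upward.

>>> move_arm:
  claw: 0.1
  steps:
    - {"tx":0,"ty":0,"tz":0,"rx":0,"ry":0,"rz":0}
    - {"tx":0,"ty":0.003,"tz":0,"rx":0,"ry":0,"rz":0}
    - {"tx":0,"ty":0.003,"tz":-0.02,"rx":0,"ry":0,"rz":0}
    - {"tx":0,"ty":0.003,"tz":-0.06,"rx":0,"ry":0,"rz":0}
    - {"tx":0,"ty":0.003,"tz":-0.12,"rx":0,"ry":0,"rz":0}
    - {"tx":0,"ty":0.003,"tz":-0.2,"rx":0,"ry":0,"rz":0}
    - {"tx":0,"ty":0.003,"tz":-0.28,"rx":0,"ry":0,"rz":0}
    - {"tx":0,"ty":0.003,"tz":-0.3,"rx":0,"ry":0,"rz":0}
    - {"tx":0,"ty":0.003,"tz":-0.3,"rx":0,"ry":0,"rz":0}

```text
time: 14.65
tool_pos: [0.4904, 0.1476, 0.2447]
ee_rot: [2.125, 2.312, 0.006]
ft_force: [-0.1, -0.3, -1.5]
finger_gap: 0.0386
```

```bash
python3 - <<'E'
from h import *
state(); snap("wrist","pics/w6.png"); snap("scene","pics/s6.png")
a=np.load('pics/w6.npz')['im'][60:360,170:470]; b=np.load('pics/s6.npz')['im'][160:310,170:470]
b=cv2.resize(b,None,fx=2,fy=2,interpolation=cv2.INTER_CUBIC)
cv2.imwrite('pics/c6.png',np.vstack([cv2.copyMakeBorder(np.clip(a*1.4,0,255).astype(np.uint8),0,0,0,300,cv2.BORDER_CONSTANT),b]))
E
```

```text
14.65 [0.4904 0.1476 0.2447] [2.125 2.312 0.006] [-0.1 -0.3 -1.5] 0.0386
[[-0.084  0.996  0.004]
 [ 0.996  0.084  0.002]
 [ 0.002  0.004 -1.   ]]
```

View pics/c6.png

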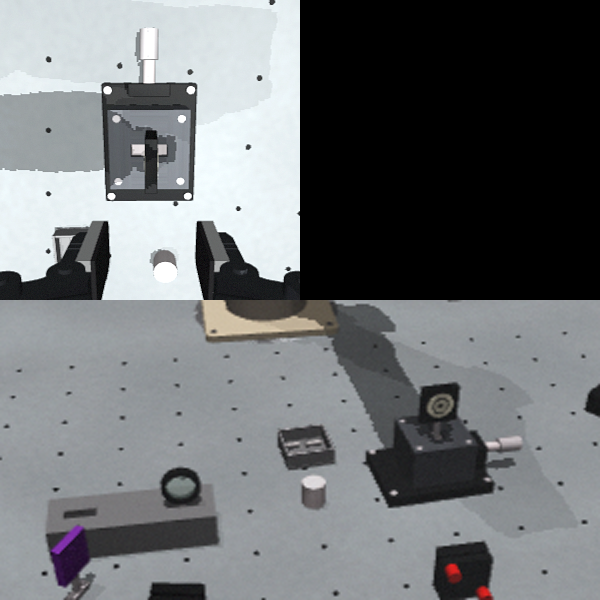

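The target stands upright on the stage, crosswise to the slot, at crop (440,405) in the scene view. The rack, lens, beam stop and tray look unmoved. Handing in.

```bash
python3 -c "
from workcell import job_done; print(job_done())"
```

```text
the job is handed in; nothing more can be done
None
```

The square black target is out of the rack and locked in the translation stage, and the job was handed in at about 15 s. `job_done` reports no verdict.

**What I did:** I gripped the plate across its 10 mm and lifted it clear of the rack. After lining up with the slot in the wrist camera, I lowered the foot in with no contact force. I pressed to about 12–13 N with the foot's underside about 45.5 mm above the table, then turned a quarter turn. After a slow rise I opened the fingers and withdrew upward.

**Last checks:**
- **Seating:** before I opened the fingers, the gripper height put the underside at 52.0 mm, the locked height. The spring force one step earlier suggested about 51.5 mm.
- **Position:** the last wrist and scene views show the target upright and crosswise to the slot. The robot was clear of it, and the surroundings in those views looked unmoved.
- **Side force:** I measured up to about 5 N sideways while the foot rose in the groove. The arm shifted about 2.5 mm sideways when the fingers opened, and the target stayed upright.
- **Refused call:** the first move call, and the short hold sent with it, were refused because rows need all six fields. Nothing moved.

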